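# Blow off the oak block with the long-nozzle air gun

### The job

Two air blow guns are clamped grip-up on the bench. Give the oak block a burst of air: reach down over the grip of the gun with the long thin nozzle, squeeze its trigger fully home against the grip, hold it for about a second, then let it spring back and move clear. Do not pull the trigger of the other gun, the one with the short flared nozzle.

Things in the scene. Friction and masses are not known exactly. Their poses are not given: they have to be found in the camera images.
- long_gun: Gun to use, fixed: grey plate 285x90x10 mm, 32 mm barrel lying along x, 55 mm up; long thin nozzle (8 mm dia, 85 long) to +x, aimed at an oak block. Black grip stands up, 28 (x) by 26 mm, x -20 to 8, z 78 to 156 mm. Origin: on the bench, below the middle (x=0, y=0) of grip and squeezed trigger: close along x there, 130 mm up. x along nozzle, roughly away from robot; z up
- long_trigger (a joint): Long gun's trigger, rad: 0 released (sprung), 0.22 home at its stop. Steel blade 16 wide, 8 thick on the grip's +x side; pin along y at x 16, z 82 mm, tip z 147. Outer face 130 mm up at x 31 at rest (tip 34), at x 20 when home: 40 mm over grip and trigger. Spring 4 to 8 N, 50 mm above pin. Beside grip and trigger nothing of the gun is above 95 mm
- short_gun: The other gun, not to be used: same plate, barrel, grip, trigger, origin and axes, but a short flared nozzle (26 mm dia, 26 mm long), aimed at a piece of aluminium profile (30x130x30 mm). The guns stand side by side, either one on the left
- short_trigger (a joint): Trigger of the short-nozzle gun, rad: 0 released, 0.22 fully home; same shape as the other; leave it alone

How it is judged:
By the outcome, as a careful person would: the job done as asked, in the order asked, and still so for the second after the job is handed in, with the robot touching nothing.
It also fails if it takes over 32 s, if anything falls off the work surface, if the arm or the gripper's body presses on something with over 40 N, if the wrist force passes 120 N, or if a joint passes its speed limit or range.

### The arm

A 7-joint arm with a two-finger parallel gripper is mounted at the origin on a cart in front of the work surface, level with it; the furniture and walls round the work are solid. World frame = base frame: x ahead of the robot, y to its left, z up, the work surface at z = 0. Lengths are in m, angles in rad, forces in N, time in s.
With the tool pointing down it reaches from about 0.425 to 0.925 m from the base axis. Payload 6.8 kg.
Tool frame: the origin (TCP) lies between the finger pads, 19 mm behind the fingertips; this is the grasp point; z points along the fingers, y is the line along which they close (so a half turn about z gives the same grasp; the last joint's range is limited). The gripper opens to 85 mm and grips with 20 to 120 N. Pads are 22 mm wide; open, the fingers measure 114 mm over their backs; the gripper's body (76 mm by 85 mm) begins 54 mm behind the grasp point. The pads swing forward as they close: fully open they stand 13 mm farther back than shut.
Start: joints at [1.135, 0.477, 0.022, 1.555, -0.011, 1.109, -0.083], TCP at [0.217, -0.639, 0.25] pointing down, gripper open.
Joint ranges: [-2.96, 2.96], [-0.34, 2.1], [-1.41, 1.46], [0.24, 2.44], [-1.37, 4.51], [0.17, 1.92], [-2.96, 2.96]. Speed limits (rad/s): [2.39, 2.39, 3.14, 3.14, 3.14, 3.14, 3.14].

### API

Orientations are given as a rotation vector (axis times angle).
In Python, from bench import get_obs, grab_frame, hand_in gives the robot as it stands.
- The arm moves only by the tool drive_tool, never from a script. Its argument "rows" is a list of rows, each an object with "offset": the shift along the tool's x, y, z as a fraction of full scale, a list of three; "rotation": the turn, a rotation vector about the tool's x, y, z as a fraction of full scale, a list of three; "claw": the opening, from 0 (shut) to 1 (fully open). In form: [{"offset": [tx, ty, tz], "rotation": [wx, wy, wz], "claw": claw}, ...]. A call has 1 to 20 rows; each row is the pose to reach, as a shift and turn from the pose commanded when the call began, along the tool's axes at that moment; what a row does not reach only later rows make up. Full scale, the value 1, is 0.15 m for a shift and 2 rad for a turn. A row lasts 1/12 s, in which the tool goes at most 41.7 mm and 7.16 degrees, less where a joint would pass 70% of its speed; a pose out of reach is approached as far as the arm can. A call with a number of a shift or a turn outside -1 to 1 is refused whole. A call with a gripper value outside its range is refused whole. The fingers move at their own pace and stop on an object; "force" is the grip in N (left out, the last holds). Time passes only in rows, so rows that repeat a pose let the fingers close. It gives the time, the measured TCP pose, the force, the opening and the grip force at its end, in the units of the state.
- get_obs(): the state, without advancing time (a new reading comes with each control period).
- grab_frame(name): name is "scene" or "top" or "wrist"; returns a dict with "frame" (420x560x3 uint8, red, green, blue), "z_map" (420x560 float32, m along the optical axis (not along the pixel's ray), 0 where there is no reading), "vfov" (degrees; the focal length in pixels is half the picture's height over the tangent of half this angle, whatever the lens; pixels are square), "cx", "cy" (the principal point, pixels), "R" (3x3) and "t" (3): a world point X has camera coordinates R X + t. Camera axes: x right, y down, z forward; pixel columns grow to the right and rows downward; lengths in m; the calibration is good to about 2 mm. The wrist camera is an equidistant fisheye: a pixel r from the principal point sees the ray r / f radians off the axis. A picture is of the moment at which its call begins.
- hand_in(): hands the job in; it is judged then, once.
The state is a dict: "clock": time; "joints": joint angles; "qvel": joint speeds; "tau": joint torques, N m; "tcp_pos": TCP position; "orientation": TCP orientation; "contact_force": force on the tool from outside, world axes, zero at the start; "moment": the same for the moment, N m; "grip_width": finger opening in m; "gripper_force": force on a finger pad.
Only numpy, scipy, OpenCV 4.12 (cv2) and the standard library are available. Lean on these libraries where they do the work, as an engineer would, in place of code of your own. Each camera call takes 0.05 s, during which the arm holds its last target. There are 200 camera calls.

## Working session

There is one attempt and no reset: what is moved stays moved. The work goes in short steps, Python scripts to look and compute and a tool call to move; the robot and the scene stay as the last step left them, time stands still between calls to the robot, and variables do not carry over. Pictures are saved under pics/ and viewed, at most 10 in all, crops included, and the job is handed in when it is done.

Besides the shell and the picture viewer there is one more tool, called after ">>>" as name(argument=value, ...) on one line, values as JSON. drive_tool: Moves the arm, as the interface text tells. Its arguments: {"type":"object","properties":{"rows":{"type":"array","items":{"type":"object","properties":{"offset":{"type":"array","items":{"type":"number"}},"rotation":{"type":"array","items":{"type":"number"}},"claw":{"type":"number"}}}},"force":{"type":"number"}},"required":["rows"]}

```bash
mkdir -p pics; python3 - <<'E'
from bench import get_obs, grab_frame
import cv2,numpy as np
o=get_obs(); print(o['clock'],o['tcp_pos'],o['orientation'],o['grip_width'])
for n in ['scene','top']:
    f=grab_frame(n); np.savez(f'{n}.npz',**f); cv2.imwrite(f'pics/{n}1.png',f['frame'][:,:,::-1])
E
```

```text
0.0 [ 0.21713917 -0.6385434   0.24903337] [-3.09775911e+00 -5.12346408e-01  6.70943565e-04] 0.08530826282375012
```

View pics/scene1.png

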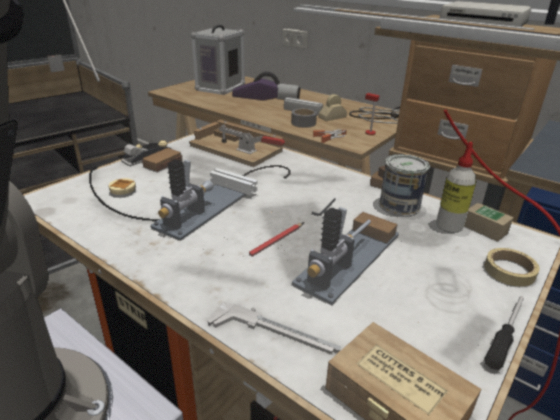

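View pics/top1.png

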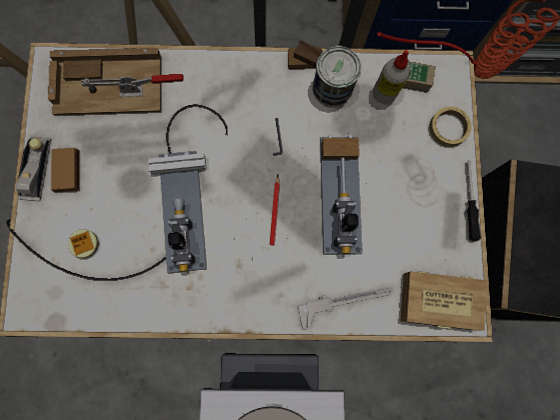

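The long thin nozzle gun is the right one (top picture: grip about (350,222), oak block (340,148)). The short-nozzle gun is on the left, at about (178,240), facing the aluminium profile. Next I'll measure the right gun.

```bash
cat > h.py <<'E'
import numpy as np
def cloud(f):
    z=f['z_map'];h,w=z.shape;fo=h/2/np.tan(np.radians(float(f['vfov']))/2)
    v,u=np.mgrid[:h,:w]
    P=np.stack([(u-f['cx'])/fo*z,(v-f['cy'])/fo*z,z],-1)
    W=(P-f['t'])@f['R']; W[z==0]=np.nan
    return W
E
python3 - <<'E'
from h import *
import cv2
C={n:dict(np.load(n+'.npz')) for n in('top','scene')}
for n,f in C.items():
    W=cloud(f); print(n,-f['R'].T@f['t'])
    if n=='top': c=W[222,348]; print('centre',c); r=f['frame'].astype(int)
    near=np.hypot(W[...,0]-c[0],W[...,1]-c[1])<.2
    for a,b in((.149,.17),(.135,.149),(.1,.135)):
        m=near&(W[...,2]>a)&(W[...,2]<b); p=W[m]
        d=p-np.median(p,0); p=p[np.hypot(d[:,0],d[:,1])<.06]
        print(a,len(p),p.min(0).round(4),p.max(0).round(4),p.mean(0).round(4))
    m=near&(abs(W[...,2]-.01)<.004)&(np.hypot(*(np.moveaxis(W[...,:2],-1,0)-c[:2,None,None]))<.19)
    # plate: largest component
    k,l,s,_=cv2.connectedComponentsWithStats(m.astype(np.uint8)); i=1+s[1:,4].argmax()
    rc=cv2.minAreaRect(W[m][:,:2].astype(np.float32)); print('plate',rc, W[m].mean(0))
    nz=near&(abs(W[...,2]-.059)<.006);q=W[nz]; q=q[(q[:,0]>c[0]+.05)]
    print('nozzle/blk',len(q),q.min(0),q.max(0))
f=C['top'];im=f['frame'][120:270,300:390,::-1]; im=cv2.resize(im,None,fx=4,fy=4,interpolation=2)
s=C['scene']['frame'][195:305,285:405,::-1]; s=cv2.resize(s,None,fx=3.2,fy=3.2,interpolation=2)
o=np.zeros((600,800,3),np.uint8);o[:,:360]=im;o[:352,380:764]=s;cv2.imwrite('pics/crop.png',o)
E
```

```text
top [0.31895701 0.0157751  1.20617837]
centre [ 0.50471154 -0.15117982  0.15589894]
0.149 154 [ 0.4967 -0.173   0.149 ] [ 0.5464 -0.1473  0.1609] [ 0.5096 -0.1595  0.1548]
0.135 69 [ 0.496  -0.1737  0.1357] [ 0.548  -0.1466  0.1488] [ 0.5242 -0.1565  0.1434]
0.1 112 [ 0.4958 -0.1737  0.1005] [ 0.5434 -0.1465  0.135 ] [ 0.5184 -0.1559  0.1188]
plate ((0.5042277574539185, -0.13957032561302185), (0.3582218289375305, 0.3504767119884491), 25.017913818359375) [ 0.53357218 -0.14411688  0.00946701]
nozzle/blk 162 [ 0.55623994 -0.17389155  0.05318049] [ 0.6731924  -0.13695594  0.06493942]
scene [-0.07364169 -0.4913959   0.54969369]
0.149 137 [ 0.496  -0.1728  0.149 ] [ 0.5233 -0.1483  0.1569] [ 0.5063 -0.1621  0.1532]
0.135 165 [ 0.4949 -0.1733  0.1351] [ 0.5492 -0.1461  0.1489] [ 0.5109 -0.1636  0.1419]
0.1 357 [ 0.4942 -0.1733  0.1   ] [ 0.5438 -0.1468  0.1349] [ 0.5066 -0.1646  0.118 ]
plate ((0.5031514763832092, -0.11418826878070831), (0.3545306921005249, 0.2503650486469269), 13.092374801635742) [ 0.49586208 -0.16206324  0.00841731]
nozzle/blk 110 [ 0.55494919 -0.18079814  0.05324567] [ 0.67079967 -0.15269435  0.06457513]
```

View pics/crop.png

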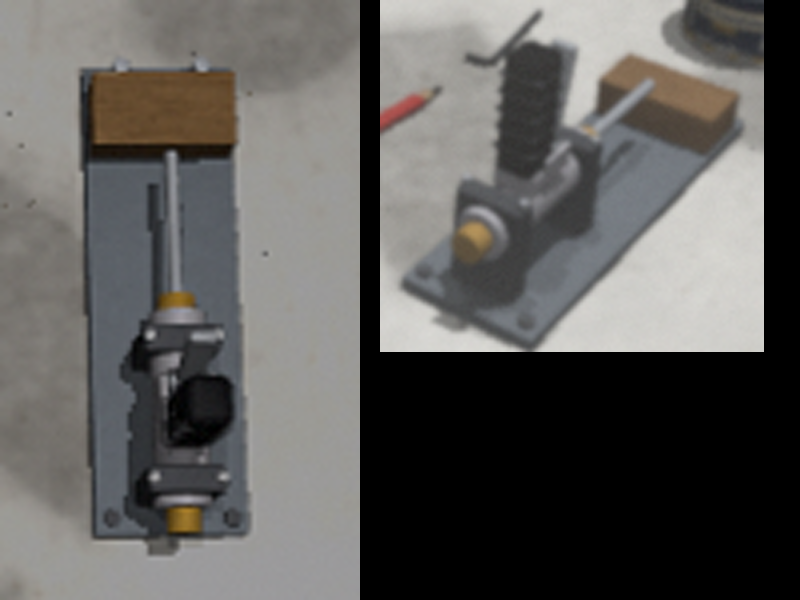

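The crop confirms it: black grip, blade on its +x side, long thin nozzle pointing at the oak block. Now the yaw.

```bash
python3 - <<'E'
from h import *
import cv2
from scipy.spatial.transform import Rotation as Ro
from bench import get_obs
f=dict(np.load('top.npz'));W=cloud(f);u=np.s_[120:275,300:390]
w=W[u];c=f['frame'][u].astype(int)
m=(w[...,2]>.005)&(w[...,2]<.016)
k,l,s,_=cv2.connectedComponentsWithStats(m.astype(np.uint8)); i=1+s[1:,4].argmax()
print('plate',cv2.minAreaRect(w[l==i][:,:2].astype(np.float32)))
p=w[l==i]
for sgn in(1,-1):
    e=[]
    for x in np.arange(.43,.66,.01):
        q=p[abs(p[:,0]-x)<.005]
        if len(q)>5: e.append((x,(sgn*q[:,1]).max()*sgn))
    e=np.array(e);a=np.polyfit(e[:,0],e[:,1],1);print('edge yaw',np.arctan(a[0]),np.std(e[:,1]-np.polyval(a,e[:,0])))
o=w[(abs(w[...,2]-.059)<.006)&(w[...,0]>.56)]
n=o[(o[:,0]<.64)]; a=np.polyfit(n[:,0],n[:,1],1);print('nozzle',np.arctan(a[0]),np.polyval(a,[.5155,.6]),len(n))
g=np.concatenate([W.reshape(-1,3),cloud(dict(np.load('scene.npz'))).reshape(-1,3)])
g=g[(abs(g[:,0]-.51)<.03)&(abs(g[:,1]+.16)<.03)&(g[:,2]>.11)&(g[:,2]<.154)]
print('grip rect',cv2.minAreaRect(g[g[:,0]<.526][:,:2].astype(np.float32)))
ob=get_obs();R=Ro.from_rotvec(ob['orientation']).as_matrix();print(R.round(4))
E
```

```text
plate ((0.5982030034065247, -0.13571448624134064), (0.2835560142993927, 0.04866683483123779), 0.12344535440206528)
edge yaw 0.021266871908598106 0.000764032305573568
edge yaw -0.056612432585881764 0.006116595760416213
nozzle -0.04668900515333318 [-0.15248447 -0.15643256] 112
grip rect ((0.5098683834075928, -0.15990833938121796), (0.027581853792071342, 0.030561180785298347), 89.842529296875)
[[ 9.467e-01  3.220e-01 -6.000e-04]
 [ 3.220e-01 -9.467e-01  1.500e-03]
 [-1.000e-04 -1.700e-03 -1.000e+00]]
```

>>> drive_tool(rows=[{"offset":[0.12,-0.1,0],"rotation":[0,0,0],"claw":1},{"offset":[0.3,-0.245,0],"rotation":[0,0,0],"claw":1},{"offset":[0.5,-0.41,0],"rotation":[0,0,0],"claw":1},{"offset":[0.7,-0.573,0],"rotation":[0,0,0],"claw":1},{"offset":[0.87,-0.712,0],"rotation":[0,0,0],"claw":1},{"offset":[0.97,-0.793,0],"rotation":[0,0,0],"claw":1}], force=40)

```text
clock: 0.6
tcp_pos: [0.3193, -0.4755, 0.2497]
orientation: [-3.096, -0.519, -0.001]
contact_force: [-0.0, -0.4, 0.4]
grip_width: 0.0851
gripper_force: 0.0
```

>>> drive_tool(rows=[{"offset":[0.12,-0.1,0],"rotation":[0,0,0],"claw":1},{"offset":[0.3,-0.245,0],"rotation":[0,0,0],"claw":1},{"offset":[0.5,-0.41,0],"rotation":[0,0,0],"claw":1},{"offset":[0.7,-0.573,0],"rotation":[0,0,0],"claw":1},{"offset":[0.87,-0.712,0],"rotation":[0,0,0],"claw":1},{"offset":[0.97,-0.793,0],"rotation":[0,0,0],"claw":1}])

```text
clock: 1.1
tcp_pos: [0.4183, -0.316, 0.2499]
orientation: [-3.097, -0.519, -0.001]
contact_force: [0.0, -0.9, 0.3]
grip_width: 0.0853
gripper_force: 0.0
```

>>> drive_tool(rows=[{"offset":[0.08,-0.066,0],"rotation":[0,0,-0.05],"claw":1},{"offset":[0.16,-0.132,0],"rotation":[0,0,-0.1],"claw":1},{"offset":[0.24,-0.198,0],"rotation":[0,0,-0.15],"claw":1},{"offset":[0.32,-0.264,0],"rotation":[0,0,-0.2],"claw":1},{"offset":[0.4,-0.33,0],"rotation":[0,0,-0.25],"claw":1},{"offset":[0.48,-0.396,0],"rotation":[0,0,-0.3],"claw":1},{"offset":[0.56,-0.462,0],"rotation":[0,0,-0.35],"claw":1},{"offset":[0.64,-0.528,0],"rotation":[0,0,-0.4],"claw":1},{"offset":[0.72,-0.594,0],"rotation":[0,0,-0.45],"claw":1},{"offset":[0.8,-0.66,0],"rotation":[0,0,-0.5],"claw":1},{"offset":[0.88,-0.726,0],"rotation":[0,0,-0.55],"claw":1},{"offset":[0.97,-0.793,0],"rotation":[0,0,-0.6],"claw":1},{"offset":[0.97,-0.793,0],"rotation":[0,0,-0.63],"claw":1},{"offset":[0.97,-0.793,0],"rotation":[0,0,-0.63],"claw":1},{"offset":[0.97,-0.793,0],"rotation":[0,0,-0.63],"claw":1}])

```text
clock: 2.35
tcp_pos: [0.5153, -0.161, 0.2496]
orientation: [-2.204, -2.237, 0.001]
contact_force: [0.5, -0.6, -1.3]
grip_width: 0.0853
gripper_force: 0.0
```

```bash
python3 - <<'E'
from h import *
import cv2
from bench import grab_frame
f=grab_frame('wrist');z=f['z_map'];h,w=z.shape;fo=h/2/np.tan(np.radians(f['vfov'])/2)
v,u=np.mgrid[:h,:w];a=u-f['cx'];b=v-f['cy'];r=np.hypot(a,b)+1e-9;t=np.tan(np.minimum(r/fo,1.5))/r
W=(np.stack([a*t*z,b*t*z,z],-1)-f['t'])@f['R'];W[z==0]=np.nan
cv2.imwrite('pics/wrist1.png',f['frame'][:,:,::-1])
near=(abs(W[...,0]-.515)<.1)&(abs(W[...,1]+.16)<.08)
for lo,hi in((.15,.165),(.13,.148),(.1,.13)):
    p=W[near&(W[...,2]>lo)&(W[...,2]<hi)]
    if len(p):print(lo,len(p),np.percentile(p,[1,99],axis=0).round(4),cv2.minAreaRect(p[:,:2].astype(np.float32)))
p=W[(W[...,2]>.005)&(W[...,2]<.016)&(abs(W[...,1]+.16)<.1)]
for s in(1,-1):
    e=[]
    for x in np.arange(.4,.72,.01):
        q=p[abs(p[:,0]-x)<.005]
        if len(q)>20:e.append((x,np.percentile(s*q[:,1],99)*s))
    e=np.array(e);print(len(e), e[:,1].round(3)); 
    if len(e)>3:print('yaw',np.polyfit(e[:,0],e[:,1],1))
E
```

```text
0.15 1252 [[ 0.4966 -0.1702  0.1502]
 [ 0.5237 -0.1464  0.1569]] ((0.5100826025009155, -0.1585269272327423), (0.027431989088654518, 0.025240330025553703), 1.461925745010376)
0.13 578 [[ 0.4962 -0.171   0.1307]
 [ 0.5483 -0.1456  0.1476]] ((0.5224298238754272, -0.15864795446395874), (0.05263405293226242, 0.026646550744771957), 0.6235842704772949)
0.1 492 [[ 0.4959 -0.1647  0.1003]
 [ 0.5429 -0.1457  0.1297]] ((0.519781768321991, -0.15361502766609192), (0.01720377802848816, 0.05012304708361626), 76.93590545654297)
25 [-0.116 -0.116 -0.115 -0.115 -0.114 -0.114 -0.114 -0.113 -0.113 -0.114
 -0.114 -0.113 -0.113 -0.113 -0.113 -0.113 -0.112 -0.113 -0.112 -0.111
 -0.111 -0.111 -0.111 -0.11  -0.11 ]
yaw [ 0.0223996 -0.1259907]
25 [-0.204 -0.204 -0.204 -0.15  -0.15  -0.149 -0.149 -0.203 -0.203 -0.203
 -0.137 -0.201 -0.201 -0.201 -0.2   -0.2   -0.2   -0.2   -0.2   -0.2
 -0.2   -0.2   -0.2   -0.2   -0.113]
yaw [-0.02608901 -0.17164801]
```

View pics/wrist1.png

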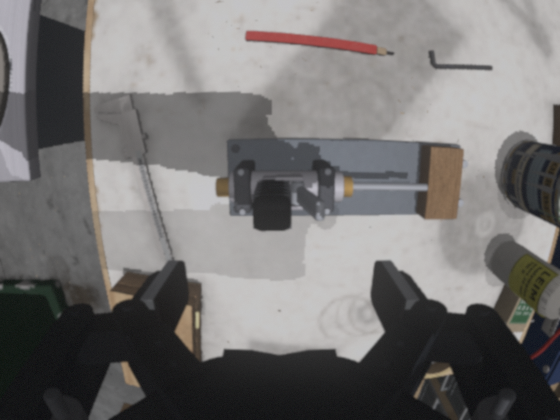

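The wrist picture shows the grip at (272,205), with the nozzle running right to the oak block at (441,181). The tool is lined up: yaw 0.022 and origin (0.516, -0.159). Next I go down 120 mm.

>>> drive_tool(rows=[{"offset":[0.013,0.005,0.08],"rotation":[0,0,0],"claw":1},{"offset":[0.013,0.005,0.2],"rotation":[0,0,0],"claw":1},{"offset":[0.013,0.005,0.32],"rotation":[0,0,0],"claw":1},{"offset":[0.013,0.005,0.44],"rotation":[0,0,0],"claw":1},{"offset":[0.013,0.005,0.56],"rotation":[0,0,0],"claw":1},{"offset":[0.013,0.005,0.66],"rotation":[0,0,0],"claw":1},{"offset":[0.013,0.005,0.75],"rotation":[0,0,0],"claw":1},{"offset":[0.013,0.005,0.8],"rotation":[0,0,0],"claw":1},{"offset":[0.013,0.005,0.8],"rotation":[0,0,0],"claw":1},{"offset":[0.013,0.005,0.8],"rotation":[0,0,0],"claw":1}])

```text
clock: 3.23
tcp_pos: [0.5161, -0.1588, 0.1297]
orientation: [-2.203, -2.239, 0.001]
contact_force: [0.0, 0.2, 0.0]
grip_width: 0.0855
gripper_force: 0.0
```

>>> drive_tool(rows=[{"offset":[0,0,0],"rotation":[0,0,0],"claw":0.6},{"offset":[0,0,0],"rotation":[0,0,0],"claw":0.55},{"offset":[0,0,0],"rotation":[0,0,0],"claw":0.5},{"offset":[0,0,0],"rotation":[0,0,0],"claw":0.4},{"offset":[0,0,0],"rotation":[0,0,0],"claw":0.3},{"offset":[0,0,0],"rotation":[0,0,0],"claw":0.3},{"offset":[0,0,0],"rotation":[0,0,0],"claw":0.3}], force=40)

```text
clock: 3.82
tcp_pos: [0.5154, -0.1591, 0.1316]
orientation: [-2.203, -2.24, 0.003]
contact_force: [-10.2, 0.4, 16.3]
grip_width: 0.039
gripper_force: 40.2
```

>>> drive_tool(rows=[{"offset":[0,0,0],"rotation":[0,0,0],"claw":0.3},{"offset":[0,0,0],"rotation":[0,0,0],"claw":0.3},{"offset":[0,0,0],"rotation":[0,0,0],"claw":0.3},{"offset":[0,0,0],"rotation":[0,0,0],"claw":0.3},{"offset":[0,0,0],"rotation":[0,0,0],"claw":0.3},{"offset":[0,0,0],"rotation":[0,0,0],"claw":0.3},{"offset":[0,0,0],"rotation":[0,0,0],"claw":0.3},{"offset":[0,0,0],"rotation":[0,0,0],"claw":0.3},{"offset":[0,0,0],"rotation":[0,0,0],"claw":0.3},{"offset":[0,0,0],"rotation":[0,0,0],"claw":0.3}])

```text
clock: 4.65
tcp_pos: [0.5155, -0.1591, 0.1316]
orientation: [-2.203, -2.24, 0.003]
contact_force: [-10.0, 1.2, 15.6]
grip_width: 0.0394
gripper_force: 40.2
```

```bash
python3 - <<'E'
from bench import grab_frame
import cv2
f=grab_frame('scene')['frame'][150:310,250:430,::-1]
cv2.imwrite('pics/hold.png',cv2.resize(f,None,fx=3.5,fy=3.5,interpolation=2))
E
```

```text
(no output)
```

View pics/hold.png

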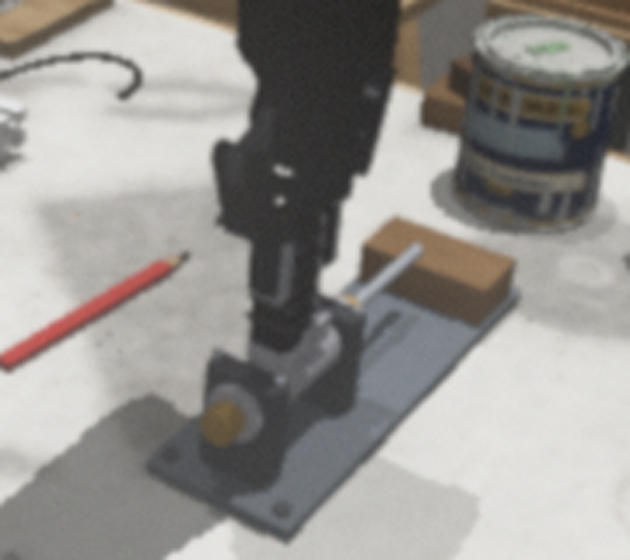

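The gripper is on the grip at about (275,300), the opening is 39 mm with 40 N, so the trigger is home. It has been held for about a second, so I release and lift clear.

>>> drive_tool(rows=[{"offset":[0,0,0],"rotation":[0,0,0],"claw":1},{"offset":[0,0,0],"rotation":[0,0,0],"claw":1},{"offset":[0,0,0],"rotation":[0,0,0],"claw":1},{"offset":[0,0,0],"rotation":[0,0,0],"claw":1},{"offset":[0,0,0],"rotation":[0,0,0],"claw":1},{"offset":[0,0,0],"rotation":[0,0,0],"claw":1},{"offset":[0,0,0],"rotation":[0,0,0],"claw":1},{"offset":[0,0,0],"rotation":[0,0,0],"claw":1},{"offset":[0,0,0],"rotation":[0,0,0],"claw":1},{"offset":[0,0,0],"rotation":[0,0,0],"claw":1}])

```text
clock: 5.53
tcp_pos: [0.5164, -0.1587, 0.13]
orientation: [-2.202, -2.24, 0.0]
contact_force: [0.8, 0.1, -0.6]
grip_width: 0.0852
gripper_force: 0.0
```

>>> drive_tool(rows=[{"offset":[0,0,-0.05],"rotation":[0,0,0],"claw":1},{"offset":[0,0,-0.15],"rotation":[0,0,0],"claw":1},{"offset":[0,0,-0.3],"rotation":[0,0,0],"claw":1},{"offset":[0,0,-0.45],"rotation":[0,0,0],"claw":1},{"offset":[0,0,-0.6],"rotation":[0,0,0],"claw":1},{"offset":[0,0,-0.75],"rotation":[0,0,0],"claw":1},{"offset":[0,0,-0.88],"rotation":[0,0,0],"claw":1},{"offset":[0,0,-0.95],"rotation":[0,0,0],"claw":1},{"offset":[0,0,-0.95],"rotation":[0,0,0],"claw":1},{"offset":[0,0,-0.95],"rotation":[0,0,0],"claw":1}])

```text
clock: 6.37
tcp_pos: [0.5164, -0.1588, 0.2725]
orientation: [2.202, 2.24, 0.0]
contact_force: [-0.7, -0.3, -0.6]
grip_width: 0.0856
gripper_force: 0.0
```

```bash
python3 - <<'E'
from bench import grab_frame
import cv2
f=grab_frame('scene')['frame'][:,:,::-1]
cv2.imwrite('pics/end.png',f)
E
```

```text
(no output)
```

View pics/end.png

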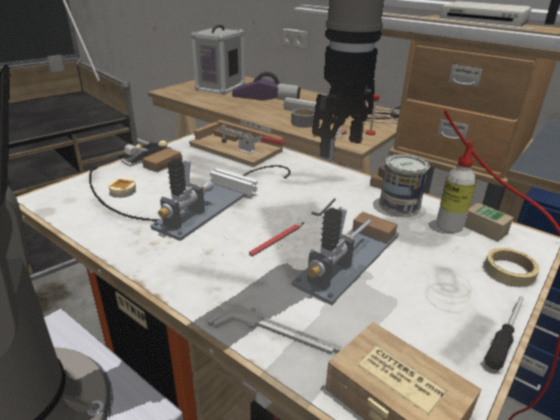

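The gripper is clear above the gun (345,130). The trigger at (343,222) is back at rest and nothing else has moved.

```bash
python3 -c "
from bench import hand_in
print(hand_in())"
```

```text
the job is handed in; nothing more can be done
None
```

I squeezed the long-nozzle gun's trigger home (39 mm opening, 40 N), held it for about a second, let it spring back and moved clear; the short-nozzle gun was never touched, and the job is handed in.

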